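# Load the tape unwinder and hold its spring arm wound back for threading

### The job

The taped joins on the bowl need fresh tape: put the roll of masking tape over the hub of the tape unwinder so that it lies flat and fully down on the platter, and let go of it. Then swing the unwinder's spring arm, the one with the black guide roller at its end, clockwise (seen from above) against its spring all the way to its stop, and finish while holding it there so that I can thread the tape; never let the arm snap back, and leave the loose sherds and the joined bowl wall where they lie.

Things in the scene. Friction and masses are not known exactly. Their poses are not given: they have to be found in the camera images.
- unwinder: grey steel base plate of the tape unwinder, 160 (its x) by 264 mm (its y), top 11 mm above the desk, fixed. Origin under its middle, z up, front edge at -x. The hub is on its +y half, the spring arm on its -y half (pivot cap 43 mm above the desk). A toothed tear bar 52 mm long along y stands on the front edge, middle at x -73, y +36 mm, 38 mm above the desk
- roll_seat (a point): centre of the hub at the platter's top, 17 mm above the desk, where the underside of the seated roll lies; x +5, y +58 mm from the unwinder's origin. The platter is an aluminium disc 94 mm across; the grey hub on it is 11 mm high, its solid core 45 mm across tapering to 35 at the top, with thin vanes out to 34 mm from the centre. Both turn freely about the vertical
- masking_tape: roll of masking tape lying flat: 107 mm across, 24 mm high, 0.11 kg, hole 76 mm in looks. Origin at the centre of its underside, z up its axis. Pinch the wall from above, one finger in the hole; it is 16 mm thick but may feel up to 28 (slightly polygonal hole, 3 to 4 mm play on the hub). The hub fills the lower 11 mm of the hole when seated, so keep the inner fingertip in the upper 12 mm
- pivot_axis (a point): a point on the vertical pivot axis of the spring arm, 33 mm above the desk
- roller (a point): middle of the black guide roller upright on the free end of the spring arm, 85 mm from the pivot axis, 33 mm above the desk. It is 20 mm across (flanges 23), from 19 to 47 mm above the desk, its axle end up to 51 mm, and turns freely, so a pinching gripper need not turn with the arm. The arm's steel bar lies below it, 13 to 18 mm above the desk
- stop_point (a point): fixed point on the unwinder: where the middle of the guide roller stands when the arm is wound to its stop
- dancer (a joint): angle of the spring arm (rad): 0 at rest, where its spring holds it, 1.22 wound to its stop; grows as the arm swings clockwise seen from above, towards the front of the unwinder. The spring always drives it back to 0: at the roller it takes about 2.5 N to start and 5.5 N at the stop
- joined_sherd: bystander: joined bowl wall standing on edge, 56x196x185 mm, fragile; origin at the middle of its underside
- sherd_m1: bystander: curved sherd 155x100x28 mm lying flat; origin at the middle of its underside
- sherd_l1: bystander: sherd 130x82x25 mm lying flat; origin at the middle of its underside
- sherd_l3: bystander: curved sherd 135x115x38 mm lying flat; origin at the middle of its underside
Mind the look-alikes: they are no part of the job. Leave any yellow look-alike of the masking_tape alone.

How it is judged:
By the outcome, as a careful person would: the job done as asked, in the order asked, and still so for the second after the job is handed in, while the arm keeps its last pose, push and grip.
It also fails if it takes over 48 s, if anything falls off the work surface, if the arm or the gripper's body presses on something with over 40 N, if the wrist force passes 120 N, or if a joint passes its speed limit or range.

### The arm

A 6-joint arm with a two-finger parallel gripper is mounted at the origin on a cart in front of the work surface, level with it; the furniture and walls round the work are solid. World frame = base frame: x ahead of the robot, y to its left, z up, the work surface at z = 0. Lengths are in m, angles in rad, forces in N, time in s.
With the tool pointing down it reaches from about 0.35 to 0.775 m from the base axis. Payload 5.5 kg.
Tool frame: the origin (TCP) lies between the finger pads; the fingertips stand 22 mm ahead of it and the grasp point (between the pads) lies 3 mm ahead of it; z points along the fingers, y is the line along which they close (so a half turn about z gives the same grasp; the last joint's range is limited). The gripper opens to 85 mm and grips with 20 to 120 N. Pads are 22 mm wide; open, the fingers measure 114 mm over their backs; the gripper's body (76 mm by 85 mm) begins 54 mm behind the grasp point. The pads swing forward as they close: fully open they stand 13 mm farther back than shut.
Start: joints at [-1.413, 0.313, 0.046, 1.304, 0, 1.431], TCP at [0.169, -0.55, 0.253] pointing down, gripper open.
Joint ranges: [-2.76, 2.76], [-0.86, 1.69], [-1.03, 1.26], [-2.2, 2.34], [-1.47, 1.5], [-3.14, 3.14]. Speed limits (rad/s): [2.57, 2.57, 3.14, 3.14, 3.14, 3.14].

### API

Orientations are given as a unit quaternion [w, x, y, z].
In Python, from station import * gives the robot as it stands.
- The arm moves only by the tool jog_arm, never from a script. Its argument "moves" is a list of rows, each a list of 7 numbers: the turn, a rotation vector about the tool's x, y, z in rad, then the shift along the tool's x, y, z in cm, then the gripper command: -1 is fully open, 1 is shut, values between are in proportion. In form: [[wx, wy, wz, tx, ty, tz, jaw], ...]. A call has exactly 8 rows; each row shifts and turns the commanded pose from where the row before left it, along the tool's axes as they then stand; what a row does not reach is not made up. A row lasts 1/10 s, in which the tool goes at most 50 mm and 8.59 degrees, less where a joint would pass 70% of its speed; a pose out of reach is approached as far as the arm can. A call is refused whole if a number of a shift passes 5 or a number of a turn 0.15, either way. A call with a gripper value outside its range is refused whole. The fingers move at their own pace and stop on an object; "squeeze" is the grip in N (left out, the last holds). Time passes only in rows, so rows that do not move let the fingers close, or fill a call up. It gives the time, the measured TCP pose, the force, the opening and the grip force at its end, in the units of the state.
- observe(): the state, without advancing time (a new reading comes with each control period).
- snapshot(name): name is "side" or "top"; returns the picture (420x560x3 uint8, red, green, blue); there is no depth.
- camera_params(name): a dict with "fovy" (degrees; the focal length in pixels is half the picture's height over the tangent of half this angle, whatever the lens; pixels are square), "cx", "cy" (the principal point, pixels), "pose" (4x4, takes a point from camera to world coordinates). Camera axes: x right, y up, looking along -z (the intrinsics and any distortion apply to the point x, -y, -z); pixel columns grow to the right and rows downward; lengths in m; the calibration is good to about 2 mm. A picture is of the moment at which its call begins. camera_params takes no time and is no camera call.
- hand_in(): hands the job in; it is judged then, once.
The state is a dict: "clock": time; "qpos": joint angles; "joint_vel": joint speeds; "joint_torque": joint torques, N m; "ee_pos": TCP position; "tool_rot": TCP orientation; "ft_force": force on the tool from outside, world axes, zero at the start; "moment": the same for the moment, N m; "grip_width": opening from 0.0 (shut) to 1.0 (fully open); "finger_force": force on a finger pad.
Only numpy, scipy, OpenCV 4.12 (cv2) and the standard library are available. Lean on these libraries where they do the work, as an engineer would, in place of code of your own. Each camera call takes 0.05 s, during which the arm holds its last target. There are 200 camera calls.

## Working session

There is one attempt and no reset: what is moved stays moved. The work goes in short steps, Python scripts to look and compute and a tool call to move; the robot and the scene stay as the last step left them, time stands still between calls to the robot, and variables do not carry over. Pictures are saved under pics/ and viewed, at most 10 in all, crops included, and the job is handed in when it is done.

Besides the shell and the picture viewer there is one more tool, called after "Emit:" in YAML: its name, and indented under it one key for each argument. jog_arm: Moves the arm, as the interface text tells. Its arguments: {"type":"object","properties":{"moves":{"type":"array"},"squeeze":{"type":"number"}},"required":["moves"]}

```bash
mkdir -p pics; ls; python3 - <<'E'
from station import *
import cv2
for n in("side","top"):
    cv2.imwrite(f"pics/{n}0.png",cv2.resize(snapshot(n)[:,:,::-1],(800,600),interpolation=cv2.INTER_CUBIC)); print(camera_params(n))
o=observe();print(o)
E
```

```text
pics
{'fovy': 49.51722961596731, 'cx': 278.13772549543233, 'cy': 206.13322830070294, 'pose': array([[-0.92154554,  0.2091974 , -0.32709367,  0.03387842],
       [-0.38771222, -0.54096085,  0.74635152,  1.22545302],
       [-0.02081007,  0.81461513,  0.57962844,  0.91637804],
       [ 0.        ,  0.        ,  0.        ,  1.        ]])}
{'fovy': 51.638740891533466, 'cx': 284.09930684131757, 'cy': 200.8355818793028, 'pose': array([[-5.80738871e-03,  9.85561767e-01, -1.69216660e-01,
         2.40411823e-01],
       [-9.99982091e-01, -5.47886388e-03,  2.40830861e-03,
         1.25199035e-01],
       [ 1.44642184e-03,  1.69227616e-01,  9.85575934e-01,
         1.66215995e+00],
       [ 0.00000000e+00,  0.00000000e+00,  0.00000000e+00,
         1.00000000e+00]])}
{'clock': 0.1, 'qpos': array([-1.41258902e+00,  3.13936481e-01,  4.51106603e-02,  1.30356913e+00,
        3.58420247e-05,  1.43119934e+00]), 'joint_vel': array([ 0.00046787, -0.00091503,  0.00238304, -0.00143476, -0.00040381,
       -0.00165457]), 'joint_torque': array([ 2.71560151e-03, -4.81727242e+01,  2.99242562e+01,  1.27678982e-02,
        4.14682603e-06, -9.65969576e-06]), 'ee_pos': array([ 0.16865656, -0.5492942 ,  0.25249902]), 'tool_rot': array([-7.99445198e-04,  9.88934230e-01,  1.48352453e-01,  1.04826016e-05]), 'ft_force': array([ 0.61225302,  0.16950578, -0.27195648]), 'moment': array([-0.00905614,  0.03000563,  0.0361908 ]), 'finger_force': 0.0, 'grip_width': 1.0026780839247005}
```

View pics/top0.png

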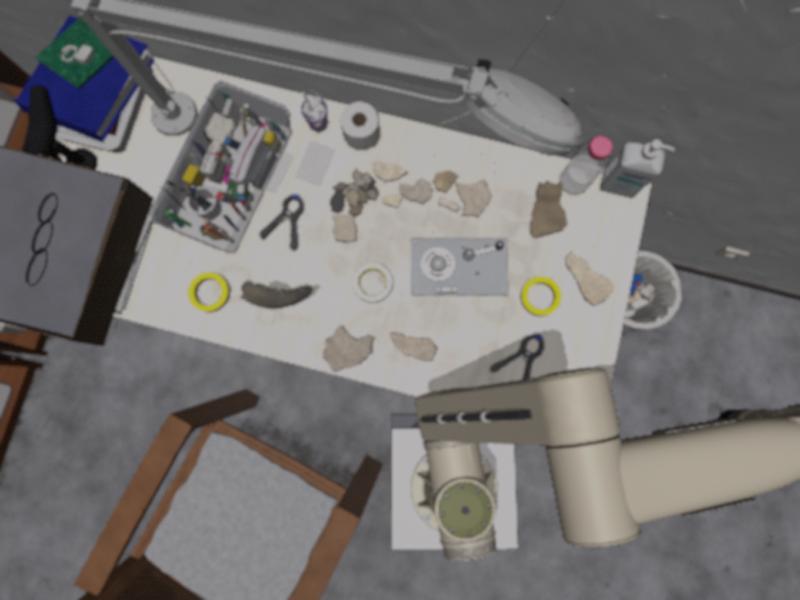

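View pics/side0.png

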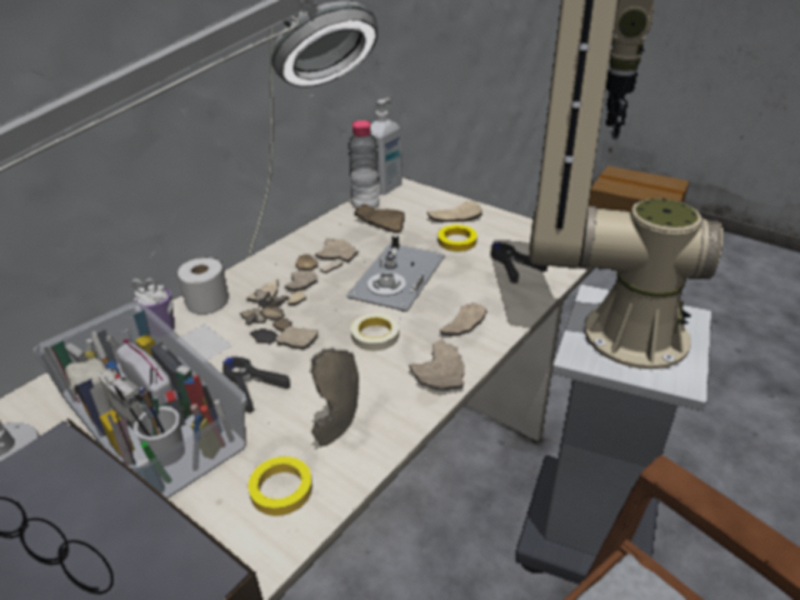

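Top: white roll at about (374,282), unwinder plate corners (412,238)-(508,295), hub (438,263), pivot cap (468,254), roller (500,245), standing bowl wall (277,293). Side: roll at (375,331), unwinder at (397,275), hub (387,285), roller (395,242). Next, one enlarged view for sharper measuring.

```bash
cat > h.py <<'E'
from station import *
import numpy as np, cv2
def ray(n,u,v):
    c=camera_params(n); f=210/np.tan(np.radians(c["fovy"]/2)); P=np.array(c["pose"])
    return P[:3,3],P[:3,:3]@np.array([(u-c["cx"])/f,-(v-c["cy"])/f,-1])
def w(n,u,v,z):
    o,d=ray(n,u,v); return (o+d*(z-o[2])/d[2])
def px(n,p):
    c=camera_params(n); f=210/np.tan(np.radians(c["fovy"]/2)); P=np.array(c["pose"])
    q=P[:3,:3].T@(np.array(p)-P[:3,3]); return c["cx"]-f*q[0]/q[2], c["cy"]+f*q[1]/q[2]
def crop(n,x0,y0,x1,y1,k,name):
    im=snapshot(n)[y0:y1,x0:x1,::-1]; cv2.imwrite(name,cv2.resize(im,None,fx=k,fy=k,interpolation=cv2.INTER_CUBIC))
E
python3 - <<'E'
from h import *
a=cv2.resize(snapshot("top")[155:215,240:370,::-1],None,fx=6,fy=6,interpolation=cv2.INTER_CUBIC)
cv2.imwrite("pics/a.png",a)
b=cv2.resize(snapshot("side")[145:255,230:330,::-1],None,fx=5.4,fy=5.4,interpolation=cv2.INTER_CUBIC)
cv2.imwrite("pics/b.png",b)
E
```

```text
(no output)
```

View pics/a.png

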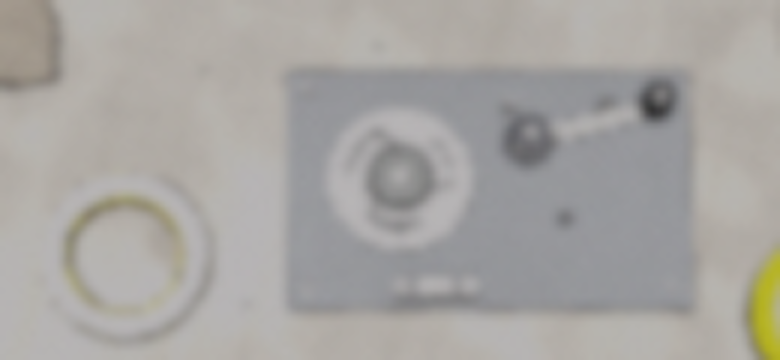

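View pics/b.png

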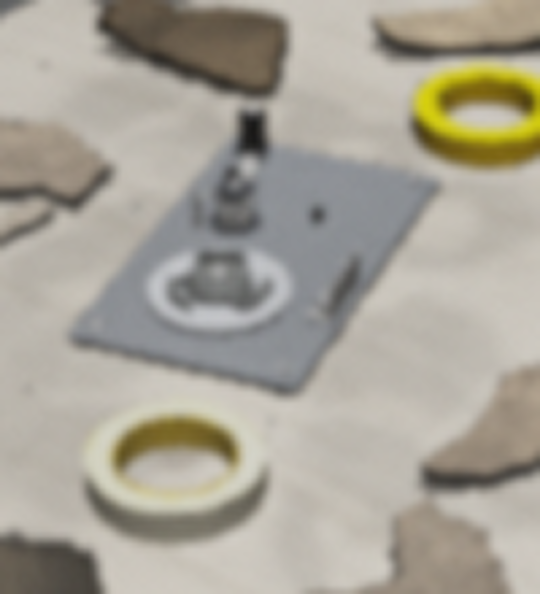

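Top crop: roll centre about (130,257), plate corners (288,70),(690,70),(692,308),(289,310), platter centre (400,178), pivot (528,138), roller top (658,100). Side crop: roll rim centre about (177,462), platter centre (221,289), roller top (252,113).

```bash
python3 - <<'E'
from h import *
np.set_printoptions(precision=4,suppress=True)
T=lambda x,y,z:w("top",240+(x+.5)/6-.5,155+(y+.5)/6-.5,z)
S=lambda x,y,z:w("side",230+(x+.5)/5.4-.5,145+(y+.5)/5.4-.5,z)
print("tape",T(130,257,.024),S(177,462,.024))
c=[T(*p,.011) for p in((288,70),(690,70),(692,308),(289,310))]; print(np.array(c),np.mean(c,0))
cs=[S(*p,.011) for p in((72,338),(250,145),(440,185),(298,390))]; print(np.array(cs),np.mean(cs,0))
print("seat",T(400,178,.017),S(221,289,.017))
print("pivot",T(528,138,.043)); print("roller",T(658,100,.05),S(252,113,.05));print("peg",T(565,217,.02))
# joined sherd
k=.7
print("wall",[w("top",x*k,y*k,.0) for x,y in((243,290),(318,288),(277,305))])
for q in((310,420),(335,350),(355,370)): print("wallside",w("side",q[0]*k,q[1]*k,0))
E
```

```text
tape [0.5355 0.2087 0.024 ] [0.5332 0.2147 0.024 ]
[[ 0.6612  0.1067  0.011 ]
 [ 0.6597 -0.1555  0.011 ]
 [ 0.5025 -0.1516  0.011 ]
 [ 0.5027  0.1072  0.011 ]] [ 0.5815 -0.0233  0.011 ]
[[ 0.6551  0.109   0.011 ]
 [ 0.642  -0.1491  0.011 ]
 [ 0.4981 -0.1468  0.011 ]
 [ 0.5005  0.1081  0.011 ]] [ 0.5739 -0.0197  0.011 ]
seat [0.5875 0.035  0.017 ] [0.585  0.0324 0.017 ]
pivot [ 0.6076 -0.0454  0.043 ]
roller [ 0.6303 -0.1279  0.05  ] [ 0.6313 -0.13    0.05  ]
peg [ 0.5607 -0.0704  0.02  ]
wall [array([0.5197, 0.5636, 0.    ]), array([0.5241, 0.36  , 0.    ]), array([0.4781, 0.47  , 0.    ])]
wallside [0.5463 0.489  0.    ]
wallside [0.5968 0.2866 0.    ]
wallside [ 0.528   0.3289 -0.    ]
```

Emit:
jog_arm:
  moves:
    - [0, 0, -0.149, 0, 0, 0, -1]
    - [0, 0, -0.149, 0, 0, 0, -1]
    - [0, 0, -0.149, 0, 0, 0, -1]
    - [0, 0, -0.149, 0, 0, 0, -1]
    - [0, 0, -0.149, 0, 0, 0, -1]
    - [0, 0, -0.149, 0, 0, 0, -1]
    - [0, 0, -0.149, 0, 0, 0, -1]
    - [0, 0, -0.149, 0, 0, 0, -1]

```text
clock: 1.0
ee_pos: [0.1687, -0.5496, 0.253]
tool_rot: [-0.0, 0.733, 0.68, 0.0]
ft_force: [-1.4, -0.1, 0.1]
grip_width: 1.0
finger_force: 0.0
```

Emit:
jog_arm:
  moves:
    - [0, 0, -0.082, 0, 0, 0, -1]
    - [0, 0, 0, 4, 2, 0, -1]
    - [0, 0, 0, 4, 2, 0, -1]
    - [0, 0, 0, 4, 2, 0, -1]
    - [0, 0, 0, 4, 2, 0, -1]
    - [0, 0, 0, 4, 2, 0, -1]
    - [0, 0, 0, 4, 2, 0, -1]
    - [0, 0, 0, 4, 2, 0, -1]

```text
clock: 1.8
ee_pos: [0.3088, -0.2679, 0.2533]
tool_rot: [0.0, 0.707, 0.707, 0.0]
ft_force: [0.2, -0.6, 0.3]
grip_width: 0.999
finger_force: 0.0
```

Emit:
jog_arm:
  moves:
    - [0, 0, 0, 4, 2.3, 0, -0.2]
    - [0, 0, 0, 4, 2.3, 0, -0.2]
    - [0, 0, 0, 4, 2.3, 0, -0.2]
    - [0, 0, 0, 4, 2.3, 0, -0.2]
    - [0, 0, 0, 4, 2.3, 0, -0.2]
    - [0, 0, 0, 4, 2.3, 0, -0.2]
    - [0, 0, 0, 4, 2.3, 0, -0.2]
    - [0, 0, 0, 4, 2.3, 0, -0.2]

```text
clock: 2.6
ee_pos: [0.4927, 0.0526, 0.2533]
tool_rot: [0.0, 0.707, 0.708, -0.0]
ft_force: [0.8, -1.3, 0.6]
grip_width: 0.6
finger_force: 0.0
```

Emit:
jog_arm:
  moves:
    - [0, 0, 0, 4, 2.3, 2, -0.2]
    - [0, 0, 0, 4, 2.3, 3, -0.2]
    - [0, 0, 0, 4, 2.2, 3, -0.2]
    - [0, 0, 0, 3.9, 1.9, 3, -0.2]
    - [0, 0, 0, 0, 0, 4, -0.2]
    - [0, 0, 0, 0, 0, 0, -0.2]
    - [0, 0, 0, 0, 0, 0, -0.2]
    - [0, 0, 0, 0, 0, 0, -0.2]

```text
clock: 3.4
ee_pos: [0.5749, 0.1998, 0.1125]
tool_rot: [0.001, 0.707, 0.707, 0.001]
ft_force: [-0.1, -0.6, 0.7]
grip_width: 0.605
finger_force: 0.0
```

```bash
python3 - <<'E'
from h import *
a=cv2.resize(snapshot("top")[170:220,235:285,::-1],None,fx=8,fy=8,interpolation=cv2.INTER_CUBIC)
b=cv2.resize(snapshot("side")[190:260,230:300,::-1],None,fx=5.7143,fy=5.7143,interpolation=cv2.INTER_CUBIC)
cv2.imwrite("pics/c.png",np.hstack([a,b[:400,:400]]))
print(observe()["ee_pos"],observe()["qpos"])
E
```

```text
[0.57531085 0.1998478  0.11292905] [ 2.02662263e-01  4.48508328e-01 -1.07189742e-01  1.01100342e+00
 -1.42188569e-04  1.77370666e+00]
```

View pics/c.png

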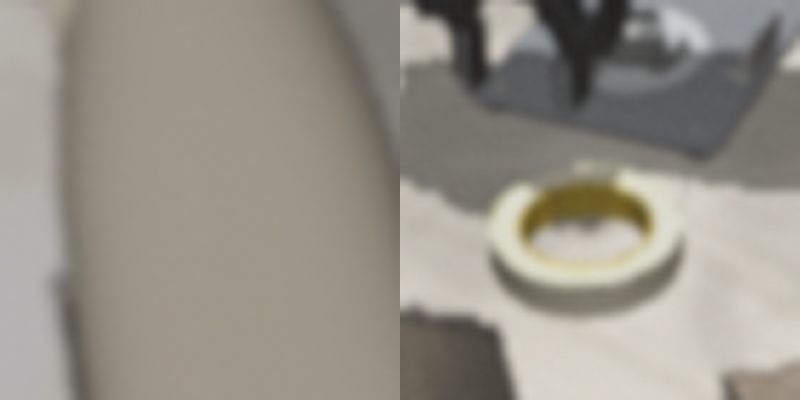

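Top view is blocked by the arm; in the side half the roll sits at about (585,237) and the fingertips at about (478,88) and (580,100) of the crop. I check these against projections.

```bash
python3 - <<'E'
from h import *
p=np.array([.5753,.1998,.1129])
for dx in(-.027,.027): print(px("side",p+[dx,0,-.018]),"seen",(261.5,207.5) if dx<0 else (243.6,205.4))
# fit roll: simulate rims
t=np.linspace(0,2*np.pi,200)
for c in((.5355,.2087),(.5332,.2147),(.5345,.2115)):
    q=np.array([px("side",(c[0]+.0535*np.cos(a),c[1]+.0535*np.sin(a),.024)) for a in t])
    h=np.array([px("side",(c[0]+.038*np.cos(a),c[1]+.038*np.sin(a),.024)) for a in t])
    f=lambda q:((q.min(0)-[230,190])*5.714+[400,0]).round(),((q.max(0)-[230,190])*5.714+[400,0]).round()
    print(c,f(q),f(h))
# automatic: light/yellow roll mask outline in side
im=snapshot("side")[:,:,::-1]; hsv=cv2.cvtColor(im,cv2.COLOR_BGR2HSV)
print(hsv[223:240:2,250:276:3,1])
E
```

```text
(np.float64(258.983096227103), np.float64(208.30824925274857)) seen (261.5, 207.5)
(np.float64(243.34735677853007), np.float64(204.67811437597777)) seen (243.6, 205.4)Traceback (most recent call last):
  File "<stdin>", line 10, in <module>
TypeError: 'tuple' object is not callable
```

```bash
python3 - <<'E'
from h import *
t=np.linspace(0,2*np.pi,200)
def f(c,r,z=.024):
    q=np.array([px("side",(c[0]+r*np.cos(a),c[1]+r*np.sin(a),z)) for a in t])
    return *((q.min(0)-[229.5,189.5])*5.714+[400,0]).round(),*((q.max(0)-[229.5,189.5])*5.714+[400,0]).round()
for c in((.5355,.2087),(.5332,.2147),(.5345,.2115)): print(c,f(c,.0535),f(c,.038))
E
```

```text
(0.5355, 0.2087) (np.float64(492.0), np.float64(167.0), np.float64(685.0), np.float64(287.0)) (np.float64(520.0), np.float64(183.0), np.float64(657.0), np.float64(269.0))
(0.5332, 0.2147) (np.float64(491.0), np.float64(174.0), np.float64(685.0), np.float64(295.0)) (np.float64(519.0), np.float64(190.0), np.float64(657.0), np.float64(276.0))
(0.5345, 0.2115) (np.float64(491.0), np.float64(170.0), np.float64(685.0), np.float64(290.0)) (np.float64(519.0), np.float64(187.0), np.float64(657.0), np.float64(272.0))
```

Emit:
jog_arm:
  moves:
    - [0, 0, 0, 0.9, 0.6, 0, -0.2]
    - [0, 0, 0, 0, 0, 1.5, -0.2]
    - [0, 0, 0, 0, 0, 1.5, -0.2]
    - [0, 0, 0, 0, 0, 1.5, -0.2]
    - [0, 0, 0, 0, 0, 1, -0.2]
    - [0, 0, 0, 0, 0, 0.5, -0.2]
    - [0, 0, 0, 0, 0, 0, -0.2]
    - [0, 0, 0, 0, 0, 0, -0.2]

```text
clock: 4.3
ee_pos: [0.5804, 0.2095, 0.0509]
tool_rot: [0.0, 0.707, 0.707, 0.0]
ft_force: [-0.4, 0.2, -0.3]
grip_width: 0.599
finger_force: 0.0
```

Emit:
jog_arm:
  moves:
    - [0, 0, 0, 0, 0.1, 0.8, -0.2]
    - [0, 0, 0, 0, 0, 0.8, -0.2]
    - [0, 0, 0, 0, 0, 0.1, 0.2]
    - [0, 0, 0, 0, 0, 0, 0.4]
    - [0, 0, 0, 0, 0, 0, 0.6]
    - [0, 0, 0, 0, 0, 0, 1]
    - [0, 0, 0, 0, 0, 0, 1]
    - [0, 0, 0, 0, 0, 0, 1]
  squeeze: 50

```text
clock: 5.1
ee_pos: [0.5809, 0.2094, 0.0333]
tool_rot: [0.0, 0.707, 0.707, 0.0]
ft_force: [-0.4, 0.4, -0.5]
grip_width: 0.284
finger_force: 47.0
```

Emit:
jog_arm:
  moves:
    - [0, 0, 0, 0, 0, -0.5, 1]
    - [0, 0, 0, 0, 0, -1, 1]
    - [0, 0, 0, 0, 0, -2, 1]
    - [0, 0, 0, -1, 0, -2, 1]
    - [0, 0, 0, -2, 0, -1, 1]
    - [0, 0, 0, -3, 0.8, 0, 1]
    - [0, 0, 0, -3, 1, 0, 1]
    - [0, 0, 0, -3, 1, 0, 1]

```text
clock: 5.9
ee_pos: [0.6096, 0.0885, 0.0997]
tool_rot: [0.001, 0.707, 0.708, 0.001]
ft_force: [0.6, 0.2, -0.4]
grip_width: 0.282
finger_force: 47.1
```

Emit:
jog_arm:
  moves:
    - [0, 0, 0, -2, 1, 0, 1]
    - [0, 0, 0, -2, 0.8, 0, 1]
    - [0, 0, 0, -1.5, 0, 0, 1]
    - [0, 0, 0, 0, 0, 1, 1]
    - [0, 0, 0, 0, 0, 1, 1]
    - [0, 0, 0, 0, 0, 0, 1]
    - [0, 0, 0, 0, 0, 0, 1]
    - [0, 0, 0, 0, 0, 0, 1]

```text
clock: 6.7
ee_pos: [0.6269, 0.0352, 0.0783]
tool_rot: [-0.0, 0.706, 0.708, -0.0]
ft_force: [-0.5, -0.2, -0.3]
grip_width: 0.284
finger_force: 47.1
```

```bash
python3 - <<'E'
from h import *
crop("side",245,165,305,225,10,"pics/d.png"); o=observe(); print(o["ee_pos"],o["tool_rot"],o["qpos"])
t=np.linspace(0,2*np.pi,200)
p=o["ee_pos"]
for off in(-.0415,-.046):
  for dz in(-.0333+.024,):
    for r in(.0535,.038):
      q=np.array([px("side",(p[0]+off+r*np.cos(a),p[1]+r*np.sin(a),p[2]+dz)) for a in t])
      print(off,r,((q.min(0)-[244.5,164.5])*10).round(),((q.max(0)-[244.5,164.5])*10).round())
E
```

```text
[0.62711978 0.035132   0.07849724] [1.51750145e-04 7.06386978e-01 7.07825826e-01 1.20139770e-04] [-7.17444069e-02  5.13358787e-01 -9.29746914e-02  9.64076105e-01
 -1.66325373e-05  1.49701708e+00]
-0.0415 0.0535 [ 95. 132.] [407. 302.]
-0.0415 0.038 [140. 155.] [362. 276.]
-0.046 0.0535 [107. 134.] [419. 304.]
-0.046 0.038 [152. 158.] [374. 279.]
```

View pics/d.png

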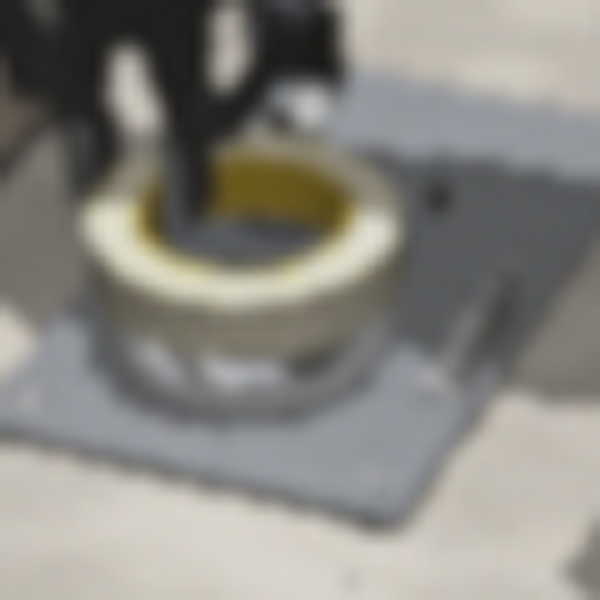

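Side crop: held roll level, rim from x=83 to 405, bottom of rim about y=303; platter beneath, still hidden partly. Fit both.

```bash
python3 - <<'E'
from h import *
t=np.linspace(0,2*np.pi,200)
def ext(c,r,z,o,k):
    q=np.array([px("side",(c[0]+r*np.cos(a),c[1]+r*np.sin(a),z)) for a in t]); o=np.array(o)-.5
    return *((q.min(0)-o)*k).round(),*((q.max(0)-o)*k).round()
print("platter seen 147 243 294 330")
for c in((.585,.0324),(.5875,.035),(.586,.034)): print(c,*map(int,ext(c,.047,.017,(230,145),5.4)))
print("roll seen 83 ~132 405 305, hole 140 ~150 357 271")
for c in((.5866,.0352),(.589,.0352),(.5866,.038)): print(c,*map(int,ext(c,.0535,.069,(245,165),10)),*map(int,ext(c,.038,.069,(245,165),10)))
E
```

```text
platter seen 147 243 294 330
(0.585, 0.0324) 149 249 294 332
(0.5875, 0.035) 144 251 289 333
(0.586, 0.034) 147 250 292 333
roll seen 83 ~132 405 305, hole 140 ~150 357 271
(0.5866, 0.0352) 92 132 404 302 137 155 359 276
(0.589, 0.0352) 86 130 398 300 131 154 353 274
(0.5866, 0.038) 88 136 401 306 134 159 356 280
```

Emit:
jog_arm:
  moves:
    - [0, 0, 0, -0.15, -0.2, 0, 1]
    - [0, 0, 0, 0, 0, 0.7, 1]
    - [0, 0, 0, 0, 0, 0.5, 1]
    - [0, 0, 0, 0, 0, 0.3, 1]
    - [0, 0, 0, 0, 0, 0.3, 1]
    - [0, 0, 0, 0, 0, 0.3, 1]
    - [0, 0, 0, 0, 0, 0, 1]
    - [0, 0, 0, 0, 0, 0, 1]

```text
clock: 7.55
ee_pos: [0.625, 0.0329, 0.0572]
tool_rot: [-0.0, 0.707, 0.707, -0.0]
ft_force: [0.2, -0.1, -1.3]
grip_width: 0.285
finger_force: 47.2
```

Emit:
jog_arm:
  moves:
    - [0, 0, 0, 0, 0, 0.2, 1]
    - [0, 0, 0, 0, 0, 0.2, 1]
    - [0, 0, 0, 0, 0, 0.2, 1]
    - [0, 0, 0, 0, 0, 0, 1]
    - [0, 0, 0, 0, 0, 0, 1]
    - [0, 0, 0, 0, 0, 0, 1]
    - [0, 0, 0, 0, 0, 0, 1]
    - [0, 0, 0, 0, 0, 0, 1]

```text
clock: 8.35
ee_pos: [0.6251, 0.0329, 0.0513]
tool_rot: [0.0, 0.707, 0.707, 0.0]
ft_force: [0.2, 0.1, -1.5]
grip_width: 0.285
finger_force: 47.2
```

Emit:
jog_arm:
  moves:
    - [0, 0, 0, 0, 0, 0.1, 1]
    - [0, 0, 0, 0, 0, 0, 1]
    - [0, 0, 0, 0, 0, 0, 0.35]
    - [0, 0, 0, 0, 0, 0, 0.2]
    - [0, 0, 0, 0, 0, 0, 0.1]
    - [0, 0, 0, 0, 0, 0, 0]
    - [0, 0, 0, 0, 0, 0, 0]
    - [0, 0, 0, 0, 0, 0, 0]

```text
clock: 9.15
ee_pos: [0.6251, 0.0329, 0.0503]
tool_rot: [0.0, 0.707, 0.707, 0.0]
ft_force: [0.1, 0.3, 1.3]
grip_width: 0.503
finger_force: 0.0
```

Emit:
jog_arm:
  moves:
    - [0, 0, 0, 0, 0, -0.5, 0]
    - [0, 0, 0, 0, 0, -1, 0]
    - [0, 0, 0, 0, 0, -2, 0]
    - [0, 0, 0, 0, 0, -3, 0]
    - [0, 0, 0, -3, 0, -1, 0]
    - [0, 0, 0, -4, 0, 0, 0]
    - [0, 0, 0, -4, 0, 0, 0]
    - [0, 0, 0, -4, 0, 0, 0]

```text
clock: 9.95
ee_pos: [0.6255, -0.1184, 0.1267]
tool_rot: [0.001, 0.706, 0.708, 0.0]
ft_force: [1.3, -0.2, 0.1]
grip_width: 0.499
finger_force: 0.0
```

```bash
python3 - <<'E'
from h import *
crop("side",240,140,315,215,8,"pics/e.png"); o=observe(); print(o["ee_pos"],o["tool_rot"])
t=np.linspace(0,2*np.pi,200)
def ext(c,r,z,o,k):
    q=np.array([px("side",(c[0]+r*np.cos(a),c[1]+r*np.sin(a),z)) for a in t]); o=np.array(o)-.5
    return *((q.min(0)-o)*k).round(),*((q.max(0)-o)*k).round()
for z in(.041,.044,.052): print(z,*map(int,ext((.586,.033),.0535,z,(240,140),8)))
for q in((.6305,-.129,.05),(.6076,-.0454,.043),(.538,-.095,.05)):print((np.array(px("side",q))-[239.5,139.5])*8)
E
```

```text
[ 0.62585444 -0.12496198  0.12663192] [ 0.00256682  0.70851138  0.70569426 -0.00080106]
0.041 120 357 367 494
0.044 120 351 367 488
0.052 119 336 367 472
[294.92810269 209.45523744]
[269.59951314 320.0629777 ]
[453.29216299 281.7580022 ]
```

View pics/e.png

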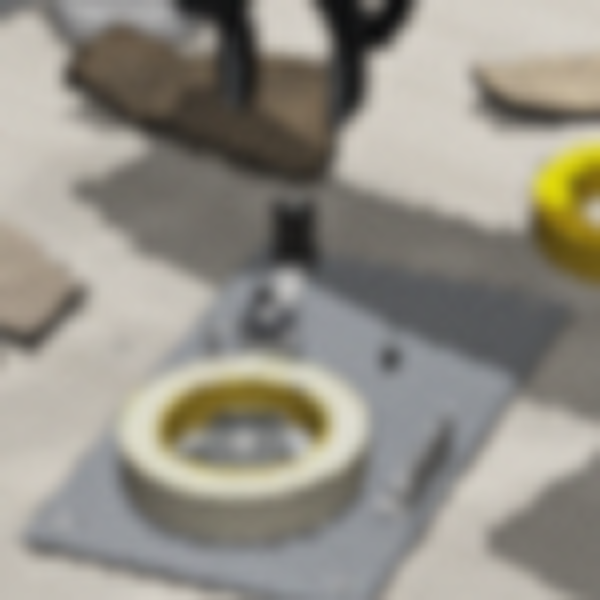

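The roll lies flat on the platter: rim x 118–368, its lower outline at y≈540 as predicted for fully down; the roller is at (295,208–260), just where predicted.

Emit:
jog_arm:
  moves:
    - [0, 0, 0, 0, 0, 0, 0]
    - [0, 0, 0, -0.2, 0.5, 1, 0]
    - [0, 0, 0, 0, 0, 2, 0]
    - [0, 0, 0, 0, 0, 2, 0]
    - [0, 0, 0, 0, 0, 1, 0]
    - [0, 0, 0, 0, 0, 0, 0]
    - [0, 0, 0, 0, 0, 0, 0]
    - [0, 0, 0, 0, 0, 0, 0]

```text
clock: 10.8
ee_pos: [0.6311, -0.1189, 0.0664]
tool_rot: [0.001, 0.707, 0.708, 0.0]
ft_force: [-0.0, -0.6, 0.9]
grip_width: 0.497
finger_force: 0.0
```

Emit:
jog_arm:
  moves:
    - [0, 0, 0, -1.0, 0, 0, 0]
    - [0, 0, 0, 0, 0, 0.7, 0]
    - [0, 0, 0, 0, 0, 0.7, 0]
    - [0, 0, 0, 0, 0, 0.7, 0]
    - [0, 0, 0, 0, 0, 0, 0]
    - [0, 0, 0, 0, 0, 0, 0.3]
    - [0, 0, 0, 0, 0, 0, 0.4]
    - [0, 0, 0, 0, 0, 0, 0.4]

```text
clock: 11.6
ee_pos: [0.6305, -0.1291, 0.0446]
tool_rot: [0.0, 0.707, 0.708, 0.0]
ft_force: [0.6, -0.1, 0.1]
grip_width: 0.302
finger_force: 0.0
```

Emit:
jog_arm:
  moves:
    - [0, 0, 0, 0, 0, 0, 0.5]
    - [0, 0, 0, 0, 0, 0, 0.6]
    - [0, 0, 0, 0, 0, 0, 0.8]
    - [0, 0, 0, 0, 0, 0, 1]
    - [0, 0, 0, 0, 0, 0, 1]
    - [0, 0, 0, 0, 0, 0, 1]
    - [0, 0, 0, 0, 0, 0, 1]
    - [0, 0, 0, 0, 0, 0, 1]
  squeeze: 40

```text
clock: 12.4
ee_pos: [0.6307, -0.1294, 0.0448]
tool_rot: [0.001, 0.707, 0.707, 0.0]
ft_force: [2.5, -0.8, 4.7]
grip_width: 0.216
finger_force: 39.4
```

```bash
python3 - <<'E'
import numpy as np
t=np.arange(0,1.35,.08);a=np.radians(-73.95)-t
p=np.c_[.607+.0855*np.cos(a),-.047+.0855*np.sin(a)]
d=np.diff(p,axis=0)*100
for i in range(len(d)):print(round(t[i+1],2),"ty=dx",d[i,0].round(2),"tx=dy",d[i,1].round(2),p[i+1].round(4))
E
```

```text
0.08 ty=dx -0.66 tx=dy -0.16 [ 0.624  -0.1308]
0.16 ty=dx -0.68 tx=dy -0.11 [ 0.6172 -0.1319]
0.24 ty=dx -0.68 tx=dy -0.05 [ 0.6104 -0.1324]
0.32 ty=dx -0.68 tx=dy -0.0 [ 0.6036 -0.1324]
0.4 ty=dx -0.68 tx=dy 0.05 [ 0.5968 -0.1319]
0.48 ty=dx -0.68 tx=dy 0.11 [ 0.59   -0.1308]
0.56 ty=dx -0.66 tx=dy 0.16 [ 0.5834 -0.1292]
0.64 ty=dx -0.65 tx=dy 0.22 [ 0.5769 -0.127 ]
0.72 ty=dx -0.63 tx=dy 0.27 [ 0.5706 -0.1244]
0.8 ty=dx -0.61 tx=dy 0.32 [ 0.5645 -0.1212]
0.88 ty=dx -0.58 tx=dy 0.36 [ 0.5587 -0.1176]
0.96 ty=dx -0.55 tx=dy 0.41 [ 0.5532 -0.1135]
1.04 ty=dx -0.51 tx=dy 0.45 [ 0.5481 -0.109 ]
1.12 ty=dx -0.48 tx=dy 0.49 [ 0.5433 -0.1041]
1.2 ty=dx -0.44 tx=dy 0.53 [ 0.539  -0.0988]
1.28 ty=dx -0.39 tx=dy 0.56 [ 0.5351 -0.0932]
```

Emit:
jog_arm:
  moves:
    - [0, 0, 0, -0.16, -0.66, 0, 1]
    - [0, 0, 0, -0.11, -0.68, 0, 1]
    - [0, 0, 0, -0.05, -0.68, 0, 1]
    - [0, 0, 0, 0, -0.68, 0, 1]
    - [0, 0, 0, 0, 0, 0, 1]
    - [0, 0, 0, 0, 0, 0, 1]
    - [0, 0, 0, 0, 0, 0, 1]
    - [0, 0, 0, 0, 0, 0, 1]
  squeeze: 60

```text
clock: 13.2
ee_pos: [0.6037, -0.1314, 0.0448]
tool_rot: [-0.0, 0.706, 0.708, 0.001]
ft_force: [3.3, 3.2, 6.1]
grip_width: 0.21
finger_force: 58.9
```

Emit:
jog_arm:
  moves:
    - [0, 0, 0, 0.1, -0.68, 0, 1]
    - [0, 0, 0, 0.11, -0.68, 0, 1]
    - [0, 0, 0, 0.16, -0.66, 0, 1]
    - [0, 0, 0, 0.22, -0.65, 0, 1]
    - [0, 0, 0, 0.27, -0.63, 0, 1]
    - [0, 0, 0, 0, 0, 0, 1]
    - [0, 0, 0, 0, 0, 0, 1]
    - [0, 0, 0, 0, 0, 0, 1]

```text
clock: 14.0
ee_pos: [0.572, -0.1223, 0.0449]
tool_rot: [0.001, 0.706, 0.708, 0.002]
ft_force: [7.4, 6.2, 4.2]
grip_width: 0.21
finger_force: 58.8
```

Emit:
jog_arm:
  moves:
    - [0, 0, 0, 0.32, -0.61, 0, 1]
    - [0, 0, 0, 0.36, -0.58, 0, 1]
    - [0, 0, 0, 0.41, -0.55, 0, 1]
    - [0, 0, 0, 0.45, -0.51, 0, 1]
    - [0, 0, 0, 0, 0, 0, 1]
    - [0, 0, 0, 0, 0, 0, 1]
    - [0, 0, 0, 0, 0, 0, 1]
    - [0, 0, 0, 0, 0, 0, 1]

```text
clock: 14.8
ee_pos: [0.5513, -0.1074, 0.045]
tool_rot: [0.002, 0.706, 0.708, 0.003]
ft_force: [11.7, 4.8, -0.4]
grip_width: 0.21
finger_force: 58.6
```

Emit:
jog_arm:
  moves:
    - [0, 0, 0, 0.42, -0.18, 0, 1]
    - [0, 0, 0, 0.42, -0.18, 0, 1]
    - [0, 0, 0, 0.45, -0.34, 0, 1]
    - [0, 0, 0, 0, 0, 0, 1]
    - [0, 0, 0, 0, 0, 0, 1]
    - [0, 0, 0, 0, 0, 0, 1]
    - [0, 0, 0, 0, 0, 0, 1]
    - [0, 0, 0, 0, 0, 0, 1]

```text
clock: 15.6
ee_pos: [0.5423, -0.0966, 0.0449]
tool_rot: [0.002, 0.707, 0.707, 0.0]
ft_force: [5.7, -3.1, 3.3]
grip_width: 0.215
finger_force: 58.9
```

Emit:
jog_arm:
  moves:
    - [0, 0, 0, 0.45, -0.3, 0, 1]
    - [0, 0, 0, 0, 0, 0, 1]
    - [0, 0, 0, 0, 0, 0, 1]
    - [0, 0, 0, 0, 0, 0, 1]
    - [0, 0, 0, 0, 0, 0, 1]
    - [0, 0, 0, 0, 0, 0, 1]
    - [0, 0, 0, 0, 0, 0, 1]
    - [0, 0, 0, 0, 0, 0, 1]

```text
clock: 16.4
ee_pos: [0.541, -0.0946, 0.045]
tool_rot: [0.004, 0.707, 0.707, -0.0]
ft_force: [8.9, -10.4, -1.4]
grip_width: 0.21
finger_force: 59.3
```

Emit:
jog_arm:
  moves:
    - [0, 0, 0, 0.17, -0.11, 0, 1]
    - [0, 0, 0, 0, 0, 0, 1]
    - [0, 0, 0, 0, 0, 0, 1]
    - [0, 0, 0, 0, 0, 0, 1]
    - [0, 0, 0, 0, 0, 0, 1]
    - [0, 0, 0, 0, 0, 0, 1]
    - [0, 0, 0, 0, 0, 0, 1]
    - [0, 0, 0, 0, 0, 0, 1]

```text
clock: 17.2
ee_pos: [0.5409, -0.0943, 0.0452]
tool_rot: [0.006, 0.708, 0.706, -0.001]
ft_force: [11.0, -14.5, -5.5]
grip_width: 0.213
finger_force: 59.0
```

```bash
python3 - <<'E'
from h import *
crop("side",240,140,315,215,8,"pics/f.png"); o=observe(); print(o["ee_pos"],o["ft_force"])
E
```

```text
[ 0.54083768 -0.09434505  0.04513706] [ 10.53596342 -14.1859604   -5.80714011]
```

View pics/f.png

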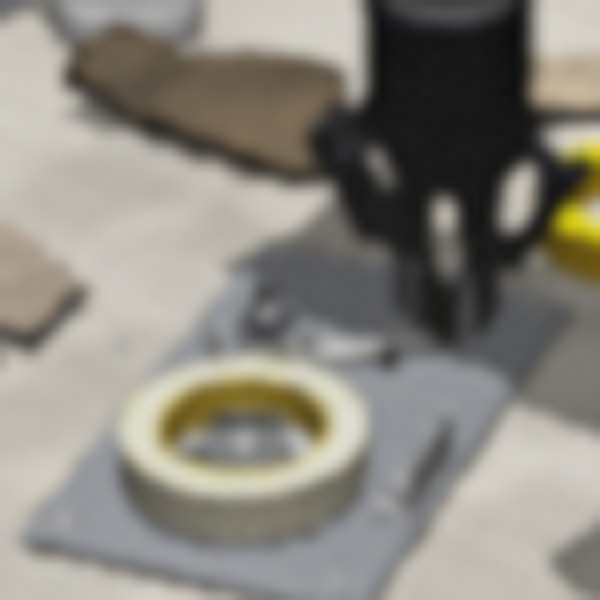

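The roll is still flat on the platter. The arm's bar lies against the stop peg at (388,355), and the gripper holds the roller at (450,300). The last 2 mm of push moved it only 0.3 mm while the force rose, so it is on the stop.

```bash
python3 -c "
from station import *
print(hand_in())"
```

```text
the job is handed in; nothing more can be done
None
```

The masking tape lies flat and fully down on the platter and has been let go, the spring arm is held against its stop with the roller still gripped, and the job was handed in at about 17 s; the gripper kept clear of the sherds and the bowl wall.

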